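Pack the waxing caddy

TASK

Pack the waxing kit into the grey caddy: stand the short wax jar, the brown screw-cap bottle and the slim dropper bottle upright on the floor of the well bored to fit each one (largest, middle and smallest), and lay the short wax spatula flat along the middle of the tool trough, either way round. The bigger pumice jar and the long plaster spatula belong to other benches and fit nowhere in this caddy: leave them where they are.

Things in the scene. Friction and masses are not known exactly. Their poses are not given: they have to be found in the camera images.
- caddy: Grey tray, fixed; 162 mm (x) by 276 (y), walls 26 high. Origin: centre of underside, on the worktop; x points from trough (front) to inserts (rear, centres at x 32). Tool trough along y: 198 long, 34 wide, centre line x -59, middle y 0, floor 12 above worktop. For y -39 to 39 its walls and the 30 mm land behind are only 10 high: room for fingers, 48 mm from centre line to inserts.
- insert_small: Pale wooden square block with the smallest round well, bore 44 mm, 25 mm deep. Fixed; 86 x 86 mm, 30 high, its top 36 mm above the worktop. The three inserts stand side by side, 88 mm apart, in the caddy's rear bay, in an order that changes. Origin: centre of its underside, on the bore's axis, 6 mm above the worktop; well floor 5 mm and rim 30 mm above the origin.
- insert_medium: Pale wooden square block with the middle-sized round well, bore 58 mm, 25 mm deep. Fixed; 86 x 86 mm, 30 high, its top 36 mm above the worktop. The three inserts stand side by side, 88 mm apart, in the caddy's rear bay, in an order that changes. Origin: centre of its underside, on the bore's axis, 6 mm above the worktop; well floor 5 mm and rim 30 mm above the origin.
- insert_large: Pale wooden square block with the largest round well, bore 71 mm, 25 mm deep. Fixed; 86 x 86 mm, 30 high, its top 36 mm above the worktop. The three inserts stand side by side, 88 mm apart, in the caddy's rear bay, in an order that changes. Origin: centre of its underside, on the bore's axis, 6 mm above the worktop; well floor 5 mm and rim 30 mm above the origin.
- wax_jar: Short, wide white jar with a black screw lid (fixed): 61 mm across, 62 mm high, the lid the top 18 mm, 60 mm across. The smallest and lowest jar on the worktop. Loose, 0.11 kg. Its origin is the centre of its underside, z up. 
- dropper_bottle: Slim brown dropper bottle among the kit (not the spare at the very back of the worktop, under the shelf): body 32 mm across up to 62 mm high (shoulder to 70 mm), collar 24 mm across to 77 mm, thin rubber bulb 13 mm across to 102 mm. Loose, 0.07 kg. Its origin is the centre of its underside, z up. 
- brown_bottle: Brown screw-cap bottle: 46 mm across, 88 mm high, cap the top 18 mm, 45 mm across. Loose, 0.09 kg. Its origin is the centre of its underside, z up. 
- wax_spatula: The short hand spatula with a black handle, 175 mm long, lying flat along its own y. Handle about 13 to 19 mm thick; the part fingers meet is a bar 12 mm wide (its x) and 10 mm high, from y = -78 to 74 mm. Loose, 0.04 kg. Origin: on its underside at mid-length.
- big_jar: Look-alike to leave alone: the pumice jar, the biggest white jar with a blue screw lid, 77 mm across and 88 mm high; too wide for any well. Loose, 0.3 kg. Its origin is the centre of its underside, z up. 
- long_spatula: Look-alike to leave alone: the plaster spatula with a wooden handle, 225 mm long, lying along its own y; too long for the trough. Loose, 0.065 kg. Origin: on its underside at mid-length.

How it is judged:
By the outcome, as a careful person would: the job done as asked, in the order asked, and still so for the second after the job is handed in, with the robot touching nothing.
It also fails if it takes over 102 s, if anything falls off the work surface, if the arm or the gripper's body presses on something with over 40 N, if the wrist force passes 120 N, or if a joint passes its speed limit or range.

ROBOT

A 7-joint arm with a two-finger parallel gripper is mounted at the origin on a cart in front of the work surface, level with it; the furniture and walls round the work are solid. World frame = base frame: x ahead of the robot, y to its left, z up, the work surface at z = 0. Lengths are in m, angles in rad, forces in N, time in s.
With the tool pointing down it reaches from about 0.35 to 0.9 m from the base axis. Payload 8.1 kg.
Tool frame: the origin (TCP) lies midway between the tips of the shut fingers; the grasp point (between the pads) lies 19 mm behind it; z points along the fingers, y is the line along which they close (so a half turn about z gives the same grasp; the last joint's range is limited). The gripper opens to 92 mm and grips with 3 to 60 N. Pads are 19 mm wide; open, the fingers measure 130 mm over their backs; the gripper's body (75 mm by 190 mm) begins 47 mm behind the grasp point.
Start: joints at [-0.103, 0.434, 0.025, 1.573, -0.012, 1.134, -0.075], TCP at [0.625, -0, 0.227] pointing down, gripper open.
Joint ranges: [-2.62, 2.62], [-0.44, 2.09], [-1.27, 1.32], [0.08, 2.57], [-1.32, 4.46], [0.12, 2], [-2.74, 2.74]. Speed limits (rad/s): [2.22, 2.22, 3.01, 3.01, 3.14, 3.14, 3.14].

INTERFACE

Orientations are given as a rotation vector (axis times angle).
In Python, from cell import arm gives the robot as it stands.
- The arm moves only by the tool carry_out, never from a script. Its arguments are lists of equal length, an entry for each row: "claw": the finger opening in cm, from 0 to 9.18; "delta_pos": the shift along the tool's x, y, z in cm, a list of three; "angular": the turn, a rotation vector about the tool's x, y, z in rad, a list of three. In form: {"claw": [claw, ...], "delta_pos": [[dx, dy, dz], ...], "angular": [[ax, ay, az], ...]}. A call has 1 to 20 rows; each row shifts and turns the commanded pose from where the row before left it, along the tool's axes as they then stand; what a row does not reach is not made up. A row lasts 1/10 s, in which the tool goes at most 50 mm and 8.59 degrees, less where a joint would pass 70% of its speed; a pose out of reach is approached as far as the arm can. A call with a gripper value outside its range is refused whole. The fingers move at their own pace and stop on an object; "force" is the grip in N (left out, the last holds). Time passes only in rows, so rows that do not move let the fingers close. It gives the time, the measured TCP pose, the force, the opening and the grip force at its end, in the units of the state.
- arm.observe(): the state, without advancing time (a new reading comes with each control period).
- arm.get_image(name): name is "scene" or "side" or "wrist"; returns a dict with "frame" (384x512x3 uint8, red, green, blue), "mtx" (3x3 intrinsics, pixels), "T" (4x4, takes a point from camera to world coordinates). Camera axes: x right, y down, z forward; pixel columns grow to the right and rows downward; lengths in m; the calibration is good to about 2 mm. A picture is of the moment at which its call begins. There is no depth.
- arm.sign_off(): hands the job in; it is judged then, once.
Trained networks look in a picture, given as the dict that the camera call returned (one of the last four; its "shot" number tells which), for a name from the list of things; names that differ only in an ending like _2 or _b are one class to them, and where a whole thing is asked for, a point or a joint stands for the part that bears it (a point fixed in the world has none). Each returns a list of dicts, best first, with "conf" (0 to 1); they miss things now and then, are a little off and sometimes report something else, mostly with a low value. They report only what shows in the picture. A call takes as long as a camera call.
- arm.look_for(label, picture): "centre" ([column, row] as shares, 0 to 1, of the picture: columns of its width, rows of its height, amid what is visible of it).
- arm.trace(label, picture): "region" (384x512 bool, what is visible of it) and "centre" ([column, row] as shares, 0 to 1, of the picture: columns of its width, rows of its height, amid what is visible of it).
- arm.place_of(label, picture): "centre" ([column, row] as shares, 0 to 1, of the picture: columns of its width, rows of its height: a listed point, or the origin of a listed thing).
The state is a dict: "clock": time; "joints": joint angles; "dq": joint speeds; "joint_efforts": joint torques, N m; "position": TCP position; "ee_rot": TCP orientation; "force": force on the tool from outside, world axes, zero at the start; "ft_torque": the same for the moment, N m; "width": opening from 0.0 (shut) to 1.0 (fully open); "gripper_force": force on a finger pad.
Only numpy, scipy, OpenCV 4.12 (cv2) and the standard library are available. Lean on these libraries where they do the work, as an engineer would, in place of code of your own. Each camera call takes 0.05 s, during which the arm holds its last target. There are 200 camera calls.

## Working session

There is one attempt and no reset: what is moved stays moved. The work goes in short steps, Python scripts to look and compute and a tool call to move; the robot and the scene stay as the last step left them, time stands still between calls to the robot, and variables do not carry over. Pictures are saved under pics/ and viewed, at most 14 in all, crops included, and the job is handed in when it is done.

Besides the shell and the picture viewer there is one more tool, called after ">>>" as name(argument=value, ...) on one line, values as JSON. carry_out: Moves the arm, as the interface text tells. Its arguments: {"type":"object","properties":{"claw":{"type":"array","items":{"type":"number"}},"delta_pos":{"type":"array","items":{"type":"array","items":{"type":"number"}}},"angular":{"type":"array","items":{"type":"array","items":{"type":"number"}}},"force":{"type":"number"}},"required":["claw","delta_pos","angular"]}

```bash
ls; mkdir -p pics
cat > h.py <<'E'
from cell import arm
import numpy as np, cv2
from scipy.spatial.transform import Rotation as R
def hit(p,c,z):
    h,w=p["frame"].shape[:2]
    d=np.linalg.inv(p["mtx"])@[c[0]*w,c[1]*h,1]; T=np.array(p["T"]); d=T[:3,:3]@d; o=T[:3,3]
    return (o+d*(z-o[2])/d[2])
def save(p,n): cv2.imwrite(f"pics/{n}.png",p["frame"][:,:,::-1])
L=["caddy","insert_small","insert_medium","insert_large","wax_jar","dropper_bottle","brown_bottle","wax_spatula","big_jar","long_spatula"]
Z=dict(insert_small=.006,insert_medium=.006,insert_large=.006)
E
python3 - <<'E'
from h import *
s=arm.observe(); print(s["clock"],s["position"],s["ee_rot"],R.from_rotvec(s["ee_rot"]).as_matrix().round(3).tolist())
for n in ["scene","side"]:
    p=arm.get_image(n); save(p,n+"0"); print(n,np.array(p["T"]).round(2).tolist())
    for l in L:
        for r in arm.place_of(l,p)[:2]:
            print(l,round(r["conf"],2),(np.array(r["centre"])*[512,384]).round(),hit(p,r["centre"],Z.get(l,0)).round(4))
E
```

```text
pics
0.0 [ 6.24500670e-01 -2.85177264e-05  2.25938638e-01] [-2.22078854e+00 -2.22066151e+00  1.86314703e-03] [[0.0, 1.0, -0.002], [1.0, -0.0, -0.0], [-0.0, -0.002, -1.0]]
scene [[-0.7, -0.51, 0.49, -0.12], [-0.71, 0.51, -0.48, 0.65], [-0.0, -0.69, -0.73, 1.02], [0.0, 0.0, 0.0, 1.0]]
caddy 0.56 [282. 178.] [ 0.59  -0.147  0.   ]
insert_small 0.78 [258. 184.] [ 0.621 -0.07   0.006]
insert_medium 0.68 [287. 159.] [ 0.6355 -0.2208  0.006 ]
insert_large 0.58 [274. 169.] [ 0.6324 -0.154   0.006 ]
wax_jar 0.62 [217. 218.] [0.6088 0.1095 0.    ]
dropper_bottle 0.83 [176. 300.] [0.4755 0.3627 0.    ]
brown_bottle 0.94 [182. 228.] [0.6508 0.2052 0.    ]
wax_spatula 0.51 [252. 241.] [0.4756 0.0975 0.    ]
big_jar 0.57 [170. 263.] [0.5768 0.3026 0.    ]
long_spatula 0.85 [366. 173.] [ 0.4169 -0.3531  0.    ]
side [[-1.0, 0.05, -0.03, 0.58], [0.06, 0.68, -0.73, 1.08], [-0.01, -0.73, -0.68, 1.0], [0.0, 0.0, 0.0, 1.0]]
caddy 0.84 [233. 177.] [ 0.5966 -0.1368  0.    ]
insert_small 0.9 [227. 193.] [ 0.619  -0.0452  0.006 ]
insert_medium 0.6 [223. 160.] [ 0.6341 -0.231   0.006 ]
insert_large 0.66 [227. 178.] [ 0.6199 -0.1241  0.006 ]
insert_large 0.32 [229. 193.] [ 0.6148 -0.0458  0.006 ]
wax_jar 0.59 [232. 224.] [0.6072 0.0974 0.    ]
dropper_bottle 0.49 [281. 292.] [0.4784 0.3636 0.    ]
brown_bottle 0.56 [221. 258.] [0.6411 0.232  0.    ]
wax_spatula 0.62 [277. 225.] [0.465  0.1082 0.    ]
big_jar 0.7 [243. 277.] [0.5799 0.3071 0.    ]
long_spatula 0.52 [277. 141.] [ 0.4211 -0.3435  0.    ]
```

Run:
```python
import cv2,numpy as np
a=cv2.imread("pics/scene0.png");b=cv2.imread("pics/side0.png")
cv2.imwrite("pics/s0b.png",cv2.resize(a,(800,600)));cv2.imwrite("pics/d0b.png",cv2.resize(b,(800,600)))
```

```text
(no output)
```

View pics/s0b.png

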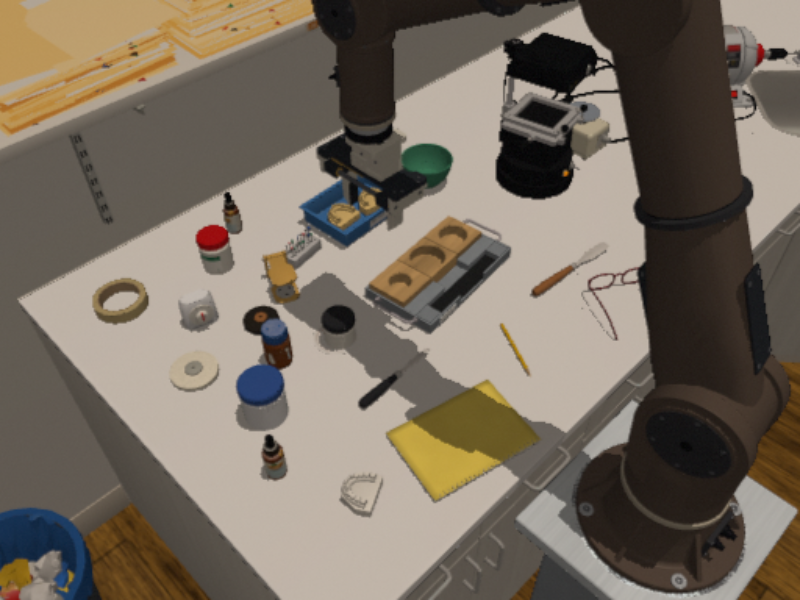

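View pics/d0b.png

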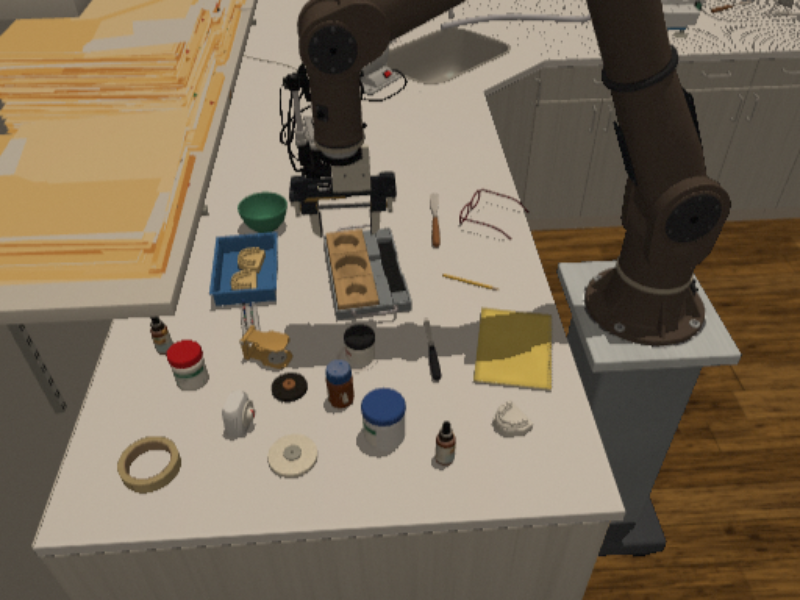

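The scene shows the caddy at about (440,275), wells running small, large, medium from near to far. Wax jar is at (338,325), brown bottle (276,343), dropper (273,457) and wax spatula (395,378). The pumice jar is next to the brown bottle at (262,395). I'll check the wrist camera for finer measurements.

Run:
```python
from h import *
p=arm.get_image("wrist"); print(np.array(p["T"]).round(3).tolist(),p["mtx"])
cv2.imwrite("pics/w0.png",cv2.resize(p["frame"],(800,600))[:,:,::-1])
for l in L:
    for r in arm.place_of(l,p)[:2]:
        print(l,round(r["conf"],2),(np.array(r["centre"])*[512,384]).round(),hit(p,r["centre"],Z.get(l,0)).round(4))
```

```text
[[1.0, 0.001, 0.001, 0.624], [0.002, -0.96, -0.281, 0.076], [0.001, 0.281, -0.96, 0.385], [0.0, 0.0, 0.0, 1.0]] [[267.87279037   0.         254.64669197]
 [  0.         267.87279037 192.04682237]
 [  0.           0.           1.        ]]
insert_small 0.91 [250. 206.] [ 0.6175 -0.0565  0.006 ]
insert_large 0.59 [255. 260.] [ 0.6248 -0.1483  0.006 ]
wax_jar 0.95 [244.  89.] [0.6099 0.1073 0.    ]
wax_spatula 0.8 [140.  96.] [0.469  0.0988 0.    ]
```

View pics/w0.png

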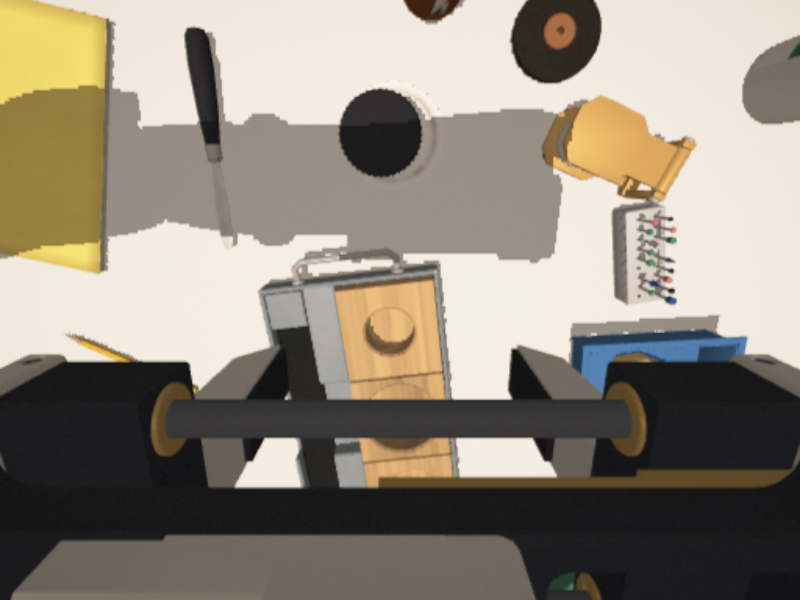

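The wrist view is clear: wax jar lid centred at (381,133), small bore (390,330), spatula running (197,35) to (230,245). I'll move to look straight at the caddy.

>>> carry_out(claw=[9.18,9.18,9.18,9.18,9.18,9.18], delta_pos=[[-4,0,-1],[-4,0,-1],[-4,0,-1],[-4,0,-1],[0,0,0],[0,0,0]], angular=[[0,0,0],[0,0,0],[0,0,0],[0,0,0],[0,0,0],[0,0,0]])

```text
clock: 2.25
position: [0.6249, -0.1613, 0.2669]
ee_rot: [2.224, 2.218, 0.0]
force: [1.0, 1.6, -0.0]
width: 0.997
gripper_force: 0.0
```

Run:
```python
from h import *
p=arm.get_image("wrist"); print(np.array(p["T"]).round(3).tolist())
cv2.imwrite("pics/w1.png",cv2.resize(p["frame"],(800,600))[:,:,::-1])
for l in L:
    for r in arm.place_of(l,p)[:2]:
        print(l,round(r["conf"],2),(np.array(r["centre"])*[800,600]).round(),hit(p,r["centre"],Z.get(l,0)).round(4))
```

```text
[[1.0, -0.001, 0.001, 0.624], [-0.001, -0.96, -0.282, -0.085], [0.001, 0.281, -0.96, 0.425], [0.0, 0.0, 0.0, 1.0]]
caddy 0.62 [368. 238.] [ 0.5947 -0.1443  0.    ]
insert_small 0.84 [388. 146.] [ 0.6154 -0.0567  0.006 ]
insert_medium 0.86 [410. 316.] [ 0.6372 -0.2257  0.006 ]
insert_large 0.8 [399. 240.] [ 0.6258 -0.1456  0.006 ]
```

View pics/w1.png

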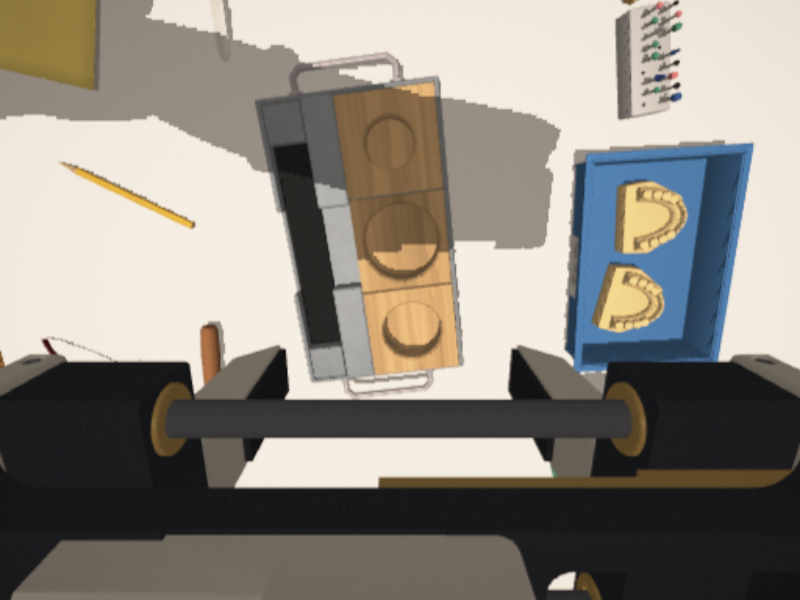

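>>> carry_out(claw=[9.18,9.18,9.18,9.18,9.18,9.18,9.18,9.18,9.18], delta_pos=[[4,-1,0],[4,-1,0],[4,-1,0],[4,-1,0],[4,-1,0],[4,-1,0],[4,0,0],[0,0,0],[0,0,0]], angular=[[0,0,0],[0,0,0],[0,0,0],[0,0,0],[0,0,0],[0,0,0],[0,0,0],[0,0,0],[0,0,0]])

```text
clock: 3.7
position: [0.5649, 0.1211, 0.2667]
ee_rot: [2.219, 2.224, 0.0]
force: [0.5, -1.2, 0.1]
width: 1.002
gripper_force: 0.0
```

Run:
```python
from h import *
p=arm.get_image("wrist"); print(np.array(p["T"]).round(3).tolist(),arm.observe()["position"])
cv2.imwrite("pics/w2.png",cv2.resize(p["frame"],(800,600))[:,:,::-1])
for l in L:
    for r in arm.place_of(l,p)[:2]:
        print(l,round(r["conf"],2),(np.array(r["centre"])*[800,600]).round(),hit(p,r["centre"],Z.get(l,0)).round(4))
```

```text
[[1.0, 0.004, 0.002, 0.564], [0.004, -0.96, -0.281, 0.197], [0.001, 0.281, -0.96, 0.425], [0.0, 0.0, 0.0, 1.0]] [0.56512353 0.11945813 0.2666814 ]
caddy 0.97 [419. 473.] [ 0.5908 -0.1437  0.    ]
insert_small 0.68 [444. 411.] [ 0.6178 -0.0559  0.006 ]
insert_medium 0.67 [446. 478.] [ 0.6232 -0.1465  0.006 ]
insert_large 0.85 [446. 479.] [ 0.6232 -0.1479  0.006 ]
wax_jar 0.61 [441. 270.] [0.6097 0.1051 0.    ]
brown_bottle 0.63 [483. 151.] [0.6459 0.2213 0.    ]
wax_spatula 0.86 [310. 270.] [0.4733 0.1044 0.    ]
wax_spatula 0.55 [405.  49.] [0.5704 0.3077 0.    ]
big_jar 0.93 [407.  50.] [0.5722 0.307  0.    ]
```

View pics/w2.png

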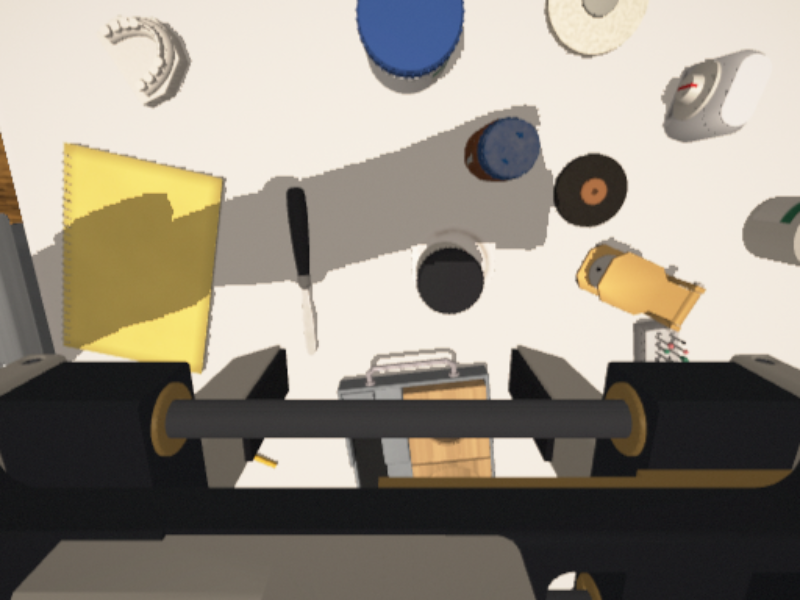

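w1 shows the bore rims at about (390,143), (402,240) and (413,327). In w2 the jar lid is at (450,279), the bottle cap at (509,148), and the spatula runs (296,190) to (313,350). I'll turn these into positions with the known heights.

```bash
cat >> h.py <<'E'
import sys
def ell(img,cx,cy,r,thr):
    pass
E
python3 - <<'E'
from h import *
import pickle
K=np.array([[267.87279037,0,254.64669197],[0,267.87279037,192.04682237],[0,0,1]])
T1=[[1.0,-.001,.001,.624],[-.001,-.96,-.282,-.085],[.001,.281,-.96,.425],[0,0,0,1]]
T2=[[1.0,.004,.002,.564],[.004,-.96,-.281,.197],[.001,.281,-.96,.425],[0,0,0,1]]
P=lambda T:dict(frame=np.zeros((384,512)),mtx=K,T=T)
f=lambda T,u,v,z:hit(P(T),[u/800,v/600],z).round(4)
print("rims",f(T1,390,143,.036),f(T1,402,240,.036),f(T1,413,327,.036))
print("blocks corners: ",[f(T1,*c,.036) for c in [(333,95),(437,83),(463,366),(376,376)]])
print("jar",f(T2,450,279,.062),"brown",f(T2,509,148,.088))
print("spat",f(T2,296,190,.012),f(T2,313,350,.005), "mid",f(T2,304,280,.01))
print("bigjar edges",f(T2,410,75,.088),f(T2,358,15,.088),f(T2,463,15,.088))
# refine lid by dark threshold on current image
p=arm.get_image("wrist")
for l in ["wax_jar","brown_bottle","wax_spatula"]:
    r=arm.trace(l,p)
    if r:
        m=r[0]["region"]; ys,xs=np.nonzero(m); print(l,r[0]["conf"],xs.min()*800/512,xs.max()*800/512,ys.min()*800/512,ys.max()*800/512)
        if l=="wax_jar":
            d=(m&(p["frame"].max(2)<50)).astype(np.uint8); c=max(cv2.findContours(d,0,1)[0],key=cv2.contourArea); e=cv2.fitEllipse(c); print(e, hit(p,[e[0][0]/512,e[0][1]/384],.062))
E
```

```text
rims [ 0.6176 -0.0564  0.036 ] [ 0.6283 -0.1411  0.036 ] [ 0.6393 -0.227   0.036 ]
blocks corners:  [array([ 0.5696, -0.0182,  0.036 ]), array([ 0.6574, -0.0091,  0.036 ]), array([ 0.6905, -0.2691,  0.036 ]), array([ 0.602 , -0.2802,  0.036 ])]
jar [0.6111 0.1105 0.062 ] brown [0.6484 0.2189 0.088 ]
spat [0.4672 0.1852 0.012 ] [0.4732 0.0174 0.005 ] mid [0.4692 0.0965 0.01  ]
bigjar edges [0.5727 0.2684 0.088 ] [0.5359 0.306  0.088 ] [0.6093 0.3063 0.088 ]
brown_bottle 0.56 464.0625 537.5 115.625 179.6875
wax_spatula 0.76 285.9375 314.0625 187.5 353.125
```

Run:
```python
from h import *
K=np.array([[267.87279037,0,254.64669197],[0,267.87279037,192.04682237],[0,0,1]])
T1=np.array([[1.0,-.001,.001,.624],[-.001,-.96,-.282,-.085],[.001,.281,-.96,.425],[0,0,0,1]])
c=np.array([.6299,-.1442]); th=np.arctan2(.1245,.9922)  # caddy x axis = (cos th, sin th)
im=cv2.imread("pics/w1.png")
def pr(q):
    q=(np.array(q)-T1[:3,3])@T1[:3,:3]; q=q@K.T; return (q[:,:2]/q[:,2:]*800/512*8).round().astype(np.int32)
ex=np.array([np.cos(th),np.sin(th)]); ey=np.array([-ex[1],ex[0]])
def W(x,y,z): return [*(c+ex*x+ey*y),z]
a=np.linspace(0,2*np.pi,60)
for y,r in [(.088,.022),(0,.0355),(-.088,.029)]:
    cv2.polylines(im,[pr([W(r*np.cos(t),y+r*np.sin(t),.036) for t in a])],True,(0,0,255),1,16,3)
cv2.polylines(im,[pr([W(sx*.043,sy*.131,.036) for sx,sy in [(-1,-1),(1,-1),(1,1),(-1,1)]])],True,(0,255,0),1,16,3)
o=-.032
cv2.polylines(im,[pr([W(o+sx*.081,sy*.138,.026) for sx,sy in [(-1,-1),(1,-1),(1,1),(-1,1)]])],True,(255,0,0),1,16,3)
cv2.polylines(im,[pr([W(o-.059+sx*.017,sy*.099,.012) for sx,sy in [(-1,-1),(1,-1),(1,1),(-1,1)]])],True,(255,0,255),1,16,3)
cv2.imwrite("pics/ov1.png",cv2.resize(im[50:400,230:490],(594,800))[:600] if 0 else cv2.resize(im[50:410,230:490],(433,600)))
```

```text
(no output)
```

View pics/ov1.png

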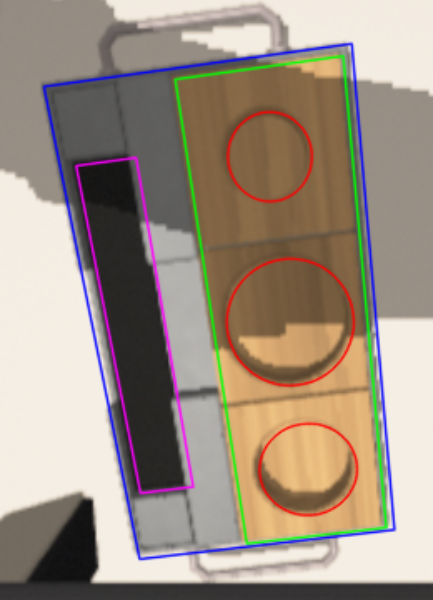

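The overlay matches the inserts, bores and trough to within 1–2 mm. That gives targets of large (.630,-.144), medium (.641,-.2315), small (.619,-.057) and trough mid (.540,-.156), with the caddy yawed 0.125 rad. Next I'll grasp the wax jar.

>>> carry_out(claw=[9.18,9.18,9.18,9.18,9.18,9.18,9.18,9.18,9.18,9.18,5.5,5.5,5.5,5.5,5.5,5.5], delta_pos=[[-0.6,2.3,0],[-0.6,2.3,2],[0,0,4],[0,0,4],[0,0,4],[0,0,4],[0,0,3],[0,0,1.5],[0,0,0.5],[0,0,0],[0,0,0],[0,0,0],[0,0,0],[0,0,0],[0,0,0],[0,0,0]], angular=[[0,0,0],[0,0,0],[0,0,0],[0,0,0],[0,0,0],[0,0,0],[0,0,0],[0,0,0],[0,0,0],[0,0,0],[0,0,0],[0,0,0],[0,0,0],[0,0,0],[0,0,0],[0,0,0]], force=20)

```text
clock: 6.05
position: [0.6114, 0.108, 0.0372]
ee_rot: [2.221, 2.221, 0.001]
force: [0.0, -0.4, 4.1]
width: 0.65
gripper_force: 20.0
```

>>> carry_out(claw=[5.5,5.5,5.5,5.5,5.5,5.5,5.5,5.5,5.5,5.5,5.5,5.5], delta_pos=[[0,0,-2],[0,0,-3],[0,0,-3],[-3,0.3,0],[-4,0.3,0],[-4,0.3,0],[-4,0.3,0],[-4,0.3,0],[-4,0.3,0],[-2.2,0.1,0],[0,0,0],[0,0,0]], angular=[[0,0,0],[0,0,0],[0,0,0],[0,0,0],[0,0,0],[0,0,0],[0,0,0],[0,0,0],[0,0,0],[0,0,0],[0,0,0],[0,0,0]])

```text
clock: 7.25
position: [0.6296, -0.1441, 0.1163]
ee_rot: [-2.222, -2.219, 0.0]
force: [0.0, 1.0, -2.0]
width: 0.645
gripper_force: 20.0
```

Run:
```python
from h import *
p=arm.get_image("wrist"); print(arm.observe()["position"])
a=p["frame"]; q=arm.get_image("side")["frame"]
cv2.imwrite("pics/w3.png",np.hstack([cv2.resize(a,(400,300)),cv2.resize(q[100:260,150:350],(400,300))])[:,:,::-1])
p=arm.get_image("scene")
for r in arm.place_of("wax_jar",p)[:1]: print(r["conf"],hit(p,r["centre"],.080))
```

```text
[ 0.62976893 -0.14278548  0.11635711]
0.69 [ 0.63025354 -0.14389286  0.08      ]
```

View pics/w3.png

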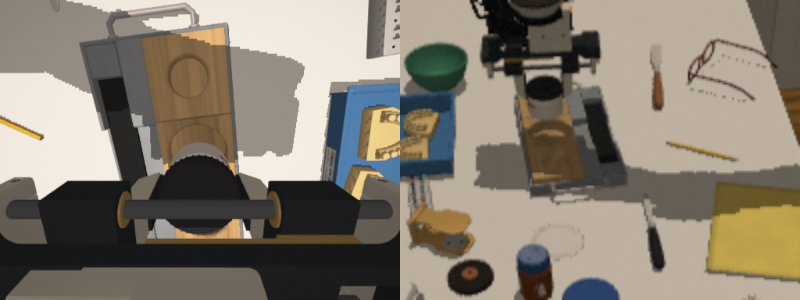

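The jar is held upright over the large well, and the network's estimate agrees. Lowering it in.

>>> carry_out(claw=[5.5,5.5,5.5,5.5,5.5,5.5,5.5,5.5], delta_pos=[[0,0,2],[0,0,1.5],[0,0,1],[0,0,0.8],[0,0,0.7],[0,0,0.5],[0,0,0.1],[0,0,0]], angular=[[0,0,0],[0,0,0],[0,0,0],[0,0,0],[0,0,0],[0,0,0],[0,0,0],[0,0,0]])

```text
clock: 8.25
position: [0.6301, -0.1441, 0.0508]
ee_rot: [2.222, 2.221, 0.0]
force: [-0.1, 0.4, -1.4]
width: 0.643
gripper_force: 20.0
```

>>> carry_out(claw=[5.5,5.5,7,9.18,9.18,9.18,9.18,9.18,9.18,9.18], delta_pos=[[0,0,0.2],[0,0,0.1],[0,0,0],[0,0,0],[0,0,0],[0,0,0],[0,0,-2],[0,0,-4],[0,0,-4],[0,0,-4]], angular=[[0,0,0],[0,0,0],[0,0,0],[0,0,0],[0,0,0],[0,0,0],[0,0,0],[0,0,0],[0,0,0],[0,0,0]])

```text
clock: 9.25
position: [0.6298, -0.144, 0.1892]
ee_rot: [-2.221, -2.221, 0.0]
force: [0.0, 0.8, 0.2]
width: 0.999
gripper_force: 0.0
```

>>> carry_out(claw=[9.18,9.18,9.18,9.18,9.18,9.18,9.18,9.18,9.18,9.18,9.18], delta_pos=[[4,-1,-2],[4,-1,-2],[4,-1,-2],[4,-1,-2],[4,-1,0],[4,-1,0],[4,-1,0],[4,0,0],[2,0,0],[0,0,0],[0,0,0]], angular=[[0,0,0],[0,0,0],[0,0,0],[0,0,0],[0,0,0],[0,0,0],[0,0,0],[0,0,0],[0,0,0],[0,0,0],[0,0,0]])

```text
clock: 10.35
position: [0.5599, 0.1958, 0.2676]
ee_rot: [2.221, 2.222, -0.001]
force: [-0.1, -0.7, -0.0]
width: 0.997
gripper_force: 0.0
```

Run:
```python
from h import *
p=arm.get_image("wrist"); print(arm.observe()["position"],np.array(p["T"]).round(4).tolist())
q=arm.get_image("side")
for l in ["wax_jar","brown_bottle","dropper_bottle","big_jar"]:
  for im in (p,q):
    for r in arm.place_of(l,im)[:1]: print(l,r["conf"],np.array(r["centre"])*[400,300],hit(im,r["centre"],.011 if l=="wax_jar" else 0))
cv2.imwrite("pics/w4.png",np.hstack([cv2.resize(p["frame"],(480,360)),cv2.resize(q["frame"][110:260,150:270],(288,360))])[:,:,::-1])
```

```text
[0.56018073 0.19485119 0.26762301] [[1.0, 0.002, 0.001, 0.5592], [0.0022, -0.9594, -0.2819, 0.2721], [0.0003, 0.2819, -0.9594, 0.4254], [0.0, 0.0, 0.0, 1.0]]
wax_jar 0.59 [175.4 136.8] [ 0.62762095 -0.13696139  0.011     ]
brown_bottle 0.88 [241.72 115.08] [0.64588023 0.22084228 0.        ]
brown_bottle 0.75 [168.76 200.55] [0.65634899 0.22633223 0.        ]
dropper_bottle 0.84 [150.92  36.18] [0.47145977 0.36363412 0.        ]
dropper_bottle 0.78 [219.52 228.36] [0.47832258 0.36522797 0.        ]
big_jar 0.68 [204.6   69.69] [0.57006723 0.30653132 0.        ]
big_jar 0.74 [189.2  217.11] [0.58229134 0.30910788 0.        ]
```

View pics/w4.png

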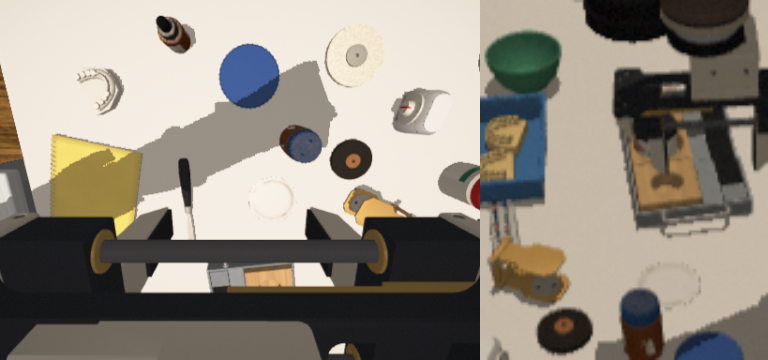

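The jar has left the worktop. The brown cap is at (305,144), which gives a bottle axis of (.648,.221), and the dropper bulb at (164,20) gives (.4745,.3645). Grasping the brown bottle now.

>>> carry_out(claw=[9.18,9.18,9.18,9.18,9.18,9.18,9.18,9.18,9.18,9.18,9.18,4,4,4,4,4,4,4], delta_pos=[[0.8,3,0],[0.8,3,1],[0.9,2.8,2],[0,0,4],[0,0,4],[0,0,4],[0,0,4],[0,0,2],[0,0,1.5],[0,0,0.5],[0,0,0],[0,0,0],[0,0,0],[0,0,0],[0,0,0],[0,0,0],[0,0,0],[0,0,0]], angular=[[0,0,0],[0,0,0],[0,0,0],[0,0,0],[0,0,0],[0,0,0],[0,0,0],[0,0,0],[0,0,0],[0,0,0],[0,0,0],[0,0,0],[0,0,0],[0,0,0],[0,0,0],[0,0,0],[0,0,0],[0,0,0]])

```text
clock: 12.65
position: [0.6483, 0.221, 0.0379]
ee_rot: [2.221, 2.221, 0.001]
force: [0.5, -0.1, 0.5]
width: 0.497
gripper_force: 19.9
```

>>> carry_out(claw=[4,4,4,4,4,4,4,4,4,4,4,4,4,4,4,4,4,4], delta_pos=[[0,0,-2],[0,0,-4],[0,0,-4],[-3,-0.1,-1],[-4,-0.1,0],[-4,-0.1,0],[-4,-0.1,0],[-4,-0.1,0],[-4,-0.1,0],[-4,-0.1,0],[-4,0,0],[-4,0,0],[-4,0,0],[-4,0,0],[-2.25,0,0],[0,0,1],[0,0,0],[0,0,0]], angular=[[0,0,0],[0,0,0],[0,0,0],[0,0,0],[0,0,0],[0,0,0],[0,0,0],[0,0,0],[0,0,0],[0,0,0],[0,0,0],[0,0,0],[0,0,0],[0,0,0],[0,0,0],[0,0,0],[0,0,0],[0,0,0]])

```text
clock: 14.45
position: [0.6409, -0.2297, 0.1372]
ee_rot: [-2.218, -2.222, -0.0]
force: [0.1, -0.3, -0.7]
width: 0.497
gripper_force: 19.9
```

Run:
```python
from h import *
p=arm.get_image("wrist"); z=arm.observe()["position"]; print(z)
q=arm.get_image("scene")
for r in arm.place_of("brown_bottle",q)[:1]: print(r["conf"],hit(q,r["centre"],z[2]-.038))
cv2.imwrite("pics/w5.png",np.hstack([cv2.resize(p["frame"],(400,300)),cv2.resize(q["frame"][90:240,200:400],(400,300))])[:,:,::-1])
```

```text
[ 0.64126078 -0.22962242  0.1376856 ]
0.58 [ 0.64644251 -0.25586469  0.0996856 ]
```

View pics/w5.png

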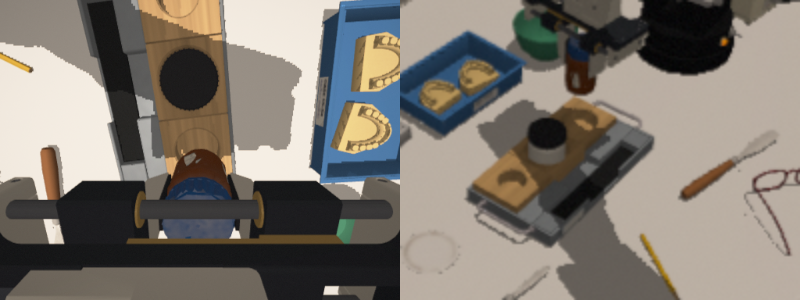

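The jar sits upright in the large well (188,80 in the wrist view), and the brown bottle hangs over the medium well. Lowering.

>>> carry_out(claw=[4,4,4,4,4,4,4,4,4], delta_pos=[[0,0,3],[0,0,2],[0,0,1],[0,0,0.8],[0,0,0.7],[0,0,0.5],[0,0,0.4],[0,0,0.2],[0,0,0]], angular=[[0,0,0],[0,0,0],[0,0,0],[0,0,0],[0,0,0],[0,0,0],[0,0,0],[0,0,0],[0,0,0]])

```text
clock: 15.5
position: [0.641, -0.2316, 0.0517]
ee_rot: [-2.222, -2.221, 0.0]
force: [0.2, -0.3, -1.9]
width: 0.498
gripper_force: 19.9
```

>>> carry_out(claw=[4,4,6,9.18,9.18,9.18,9.18,9.18,9.18,9.18], delta_pos=[[0,0,0.2],[0,0,0],[0,0,0],[0,0,0],[0,0,0],[0,0,0],[0,0,-2],[0,0,-4],[0,0,-4],[0,0,-4]], angular=[[0,0,0],[0,0,0],[0,0,0],[0,0,0],[0,0,0],[0,0,0],[0,0,0],[0,0,0],[0,0,0],[0,0,0]])

```text
clock: 16.5
position: [0.6407, -0.2315, 0.1913]
ee_rot: [-2.221, -2.221, 0.0]
force: [0.8, -0.4, -0.1]
width: 1.001
gripper_force: 0.0
```

>>> carry_out(claw=[9.18,9.18,9.18,9.18,9.18,9.18,9.18,9.18,9.18,9.18,9.18,9.18,9.18,9.18,9.18], delta_pos=[[4,-1.5,-1],[4,-1.5,-1],[4,-1.5,-1],[4,-1.5,-1],[4,-1.5,0],[4,-1.5,0],[4,-1.5,0],[4,-1.5,0],[4,-1.5,0],[4,-1.5,0],[4,-1.5,0],[4,0,0],[3,0,0],[0,0,0],[0,0,0]], angular=[[0,0,0],[0,0,0],[0,0,0],[0,0,0],[0,0,0],[0,0,0],[0,0,0],[0,0,0],[0,0,0],[0,0,0],[0,0,0],[0,0,0],[0,0,0],[0,0,0],[0,0,0]])

```text
clock: 18.0
position: [0.4758, 0.2788, 0.2296]
ee_rot: [2.22, 2.223, -0.0]
force: [-0.1, 0.5, 0.1]
width: 0.997
gripper_force: 0.0
```

Run:
```python
from h import *
p=arm.get_image("wrist"); print(arm.observe()["position"],np.array(p["T"]).round(4).tolist())
for l in ["dropper_bottle","big_jar","wax_spatula"]:
    for r in arm.place_of(l,p)[:1]: print(l,r["conf"],np.array(r["centre"])*[640,480],hit(p,r["centre"],0))
cv2.imwrite("pics/w6.png",cv2.resize(p["frame"],(640,480))[:,:,::-1])
```

```text
[0.4761256  0.27764852 0.22961724] [[1.0, 0.0028, 0.0012, 0.475], [0.003, -0.9595, -0.2817, 0.355], [0.0003, 0.2817, -0.9595, 0.3874], [0.0, 0.0, 0.0, 1.0]]
dropper_bottle 0.65 [313.984 135.744] [0.47035753 0.36135965 0.        ]
big_jar 0.8 [402.624 185.136] [0.57230689 0.30739895 0.        ]
wax_spatula 0.82 [314.368 342.48 ] [0.47069253 0.09982718 0.        ]
```

View pics/w6.png

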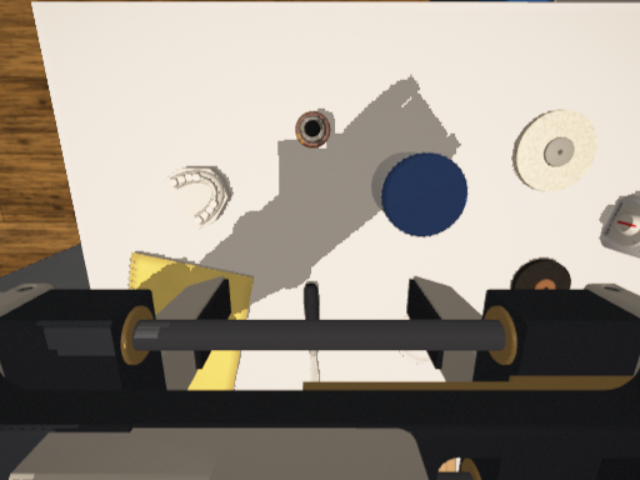

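The dropper stands at (313,129), so its axis is at (.4705,.364), clear of the pumice jar. Grasping it.

>>> carry_out(claw=[7.2,7.2,7.2,7.2,7.2,7.2,7.2,7.2,7.2,7.2,2.6,2.6,2.6,2.6,2.6,2.6,2.6,2.6], delta_pos=[[4,-0.3,0],[4,-0.2,0],[0.6,0,2],[0,0,4],[0,0,4],[0,0,4],[0,0,3],[0,0,1.5],[0,0,0.5],[0,0,0],[0,0,0],[0,0,0],[0,0,0],[0,0,0],[0,0,0],[0,0,0],[0,0,0],[0,0,0]], angular=[[0,0,0],[0,0,0],[0,0,0],[0,0,0],[0,0,0],[0,0,0],[0,0,0],[0,0,0],[0,0,0],[0,0,0],[0,0,0],[0,0,0],[0,0,0],[0,0,0],[0,0,0],[0,0,0],[0,0,0],[0,0,0]], force=15)

```text
clock: 20.0
position: [0.4711, 0.3646, 0.0399]
ee_rot: [2.221, 2.221, 0.0]
force: [-0.3, -0.2, 1.9]
width: 0.346
gripper_force: 15.0
```

>>> carry_out(claw=[2.6,2.6,2.6,2.6,2.6,2.6,2.6,2.6,2.6,2.6,2.6,2.6,2.6,2.6,2.6,2.6,2.6], delta_pos=[[0,0,-2],[0,0,-4],[0,0,-4],[-3,0,-2],[-4,1.5,0],[-4,1.5,0],[-4,1.5,0],[-4,1.5,0],[-4,1.5,0],[-4,1.5,0],[-4,1.5,0],[-4,1.5,0],[-4,1.5,0],[-3.15,1.3,0],[0,0,3],[0,0,0],[0,0,0]], angular=[[0,0,0],[0,0,0],[0,0,0],[0,0,0],[0,0,0],[0,0,0],[0,0,0],[0,0,0],[0,0,0],[0,0,0],[0,0,0],[0,0,0],[0,0,0],[0,0,0],[0,0,0],[0,0,0],[0,0,0]])

```text
clock: 21.7
position: [0.6182, -0.056, 0.1294]
ee_rot: [-2.219, -2.221, 0.002]
force: [-0.1, 1.1, -0.6]
width: 0.347
gripper_force: 15.0
```

Run:
```python
from h import *
p=arm.get_image("wrist"); z=arm.observe()["position"]; print(z,arm.observe()["width"])
q=arm.get_image("scene")
cv2.imwrite("pics/w7.png",np.hstack([cv2.resize(p["frame"],(400,300)),cv2.resize(q["frame"][90:240,180:380],(400,300))])[:,:,::-1])
```

```text
[ 0.61888828 -0.05563486  0.13026742] 0.3475475438111349
```

View pics/w7.png

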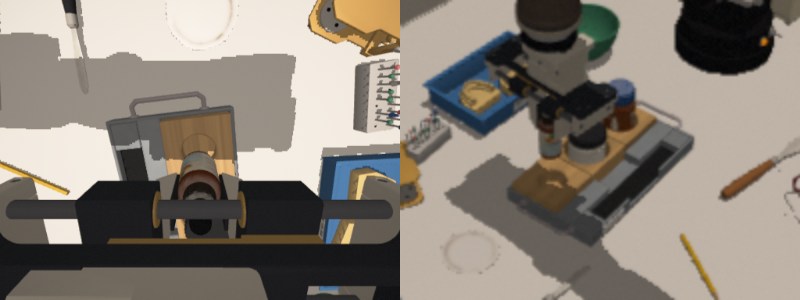

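The dropper is upright over the small well, with the jar and brown bottle seated. Lowering.

>>> carry_out(claw=[2.6,2.6,2.6,2.6,2.6,2.6,2.6,2.6,2.6], delta_pos=[[0,0,2],[0,0,2],[0,0,1],[0,0,0.8],[0,0,0.7],[0,0,0.5],[0,0,0.4],[0,0,0.3],[0,0,0]], angular=[[0,0,0],[0,0,0],[0,0,0],[0,0,0],[0,0,0],[0,0,0],[0,0,0],[0,0,0],[0,0,0]])

```text
clock: 22.7
position: [0.6189, -0.0571, 0.0525]
ee_rot: [-2.221, -2.221, 0.0]
force: [-0.0, -0.1, -0.8]
width: 0.348
gripper_force: 15.0
```

>>> carry_out(claw=[2.6,2.6,4,6,6,6,6,6,6,6,6], delta_pos=[[0,0,0.1],[0,0,0],[0,0,0],[0,0,0],[0,0,0],[0,0,0],[0,0,-2],[0,0,-4],[0,0,-4],[0,0,-4],[0,0,-4]], angular=[[0,0,0],[0,0,0],[0,0,0],[0,0,0],[0,0,0],[0,0,0],[0,0,0],[0,0,0],[0,0,0],[0,0,0],[0,0,0]])

```text
clock: 23.8
position: [0.6187, -0.057, 0.2335]
ee_rot: [2.221, 2.221, 0.0]
force: [1.6, 0.5, -0.4]
width: 0.653
gripper_force: 0.0
```

>>> carry_out(claw=[6,6,6,6,6,6], delta_pos=[[2.2,-3.7,0],[2.2,-3.7,0],[2.2,-3.7,0],[2.2,-3.8,0],[0,0,0],[0,0,0]], angular=[[0,0,0],[0,0,0],[0,0,0],[0,0,0],[0,0,0],[0,0,0]])

```text
clock: 24.4
position: [0.4698, 0.0313, 0.2323]
ee_rot: [2.219, 2.222, 0.001]
force: [0.8, -0.6, 0.5]
width: 0.653
gripper_force: 0.0
```

Run:
```python
from h import *
p=arm.get_image("wrist"); print(arm.observe()["position"],np.array(p["T"]).round(4).tolist())
for l in ["dropper_bottle","wax_spatula"]:
    for r in arm.place_of(l,p)[:2]: print(l,r["conf"],np.array(r["centre"])*[640,480],hit(p,r["centre"],0))
r=arm.trace("wax_spatula",p)
if r:
    m=r[0]["region"]; ys,xs=np.nonzero(m)
    e=np.array([hit(p,[(x+.5)/512,(y+.5)/384],.008) for x,y in zip(xs,ys)])[:,:2]
    mu=e.mean(0); u=np.linalg.svd(e-mu,full_matrices=False)[2][0]; u*=np.sign(u[1]); s=(e-mu)@u
    mid=mu+u*(s.min()+s.max())/2; print(r[0]["conf"],"dir",u,"len",np.ptp(s),"mid",mid,"ends",mu+u*s.min(),mu+u*s.max())
cv2.imwrite("pics/w8.png",cv2.resize(p["frame"],(640,480))[:,:,::-1])
```

```text
[0.47069001 0.03066321 0.2321901 ] [[1.0, 0.0023, 0.0025, 0.4688], [0.0029, -0.9595, -0.2817, 0.1075], [0.0018, 0.2817, -0.9595, 0.3901], [0.0, 0.0, 0.0, 1.0]]
dropper_bottle 0.67 [439.616 283.632] [ 0.62330212 -0.06406926  0.        ]
wax_spatula 0.63 [323.968 146.352] [0.47591146 0.10254361 0.        ]
0.94 dir [-0.0362879   0.99934138] len 0.17335721439107182 mid [0.4687118  0.10102167] ends [0.47185719 0.01440015] [0.46556642 0.18764319]
```

View pics/w8.png

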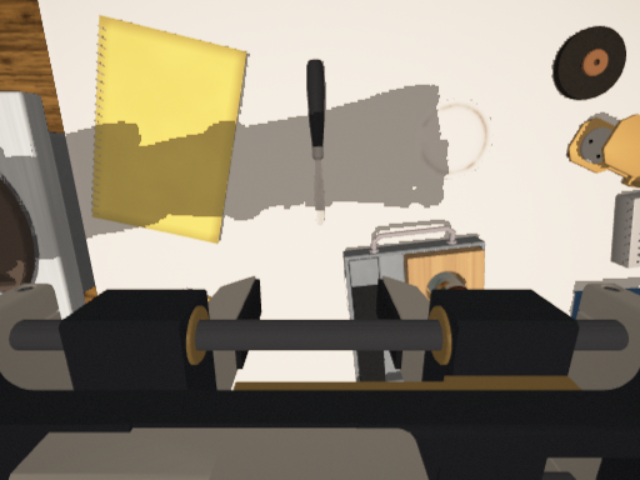

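The spatula is centred at (.4687,.101), yaw +0.036, and its traced length of 173 mm matches the stated 175 mm. The grasp goes 15 mm toward the handle.

>>> carry_out(claw=[6,6,6,6,6,6,6,6,6,6,6,6], delta_pos=[[3,-0.1,0],[3,-0.1,0],[2.5,0,0],[0,0,4],[0,0,4],[0,0,4],[0,0,4],[0,0,3],[0,0,2],[0,0,1],[0,0,0.5],[0,0,0]], angular=[[0,0,0],[0,0,0],[0,0,0],[0,0,-0.036],[0,0,0],[0,0,0],[0,0,0],[0,0,0],[0,0,0],[0,0,0],[0,0,0],[0,0,0]], force=20)

```text
clock: 25.8
position: [0.4684, 0.1159, 0.0066]
ee_rot: [2.182, 2.261, -0.0]
force: [-0.4, 0.4, -0.3]
width: 0.649
gripper_force: 0.0
```

>>> carry_out(claw=[6,0.6,0.6,0.6,0.6,0.6,0.6,0.6,0.6], delta_pos=[[0,0,0.4],[0,0,0],[0,0,0],[0,0,0],[0,0,0],[0,0,0],[0,0,0],[0,0,0],[0,0,0]], angular=[[0,0,0],[0,0,0],[0,0,0],[0,0,0],[0,0,0],[0,0,0],[0,0,0],[0,0,0],[0,0,0]])

```text
clock: 26.7
position: [0.468, 0.116, 0.0028]
ee_rot: [2.181, 2.261, 0.0]
force: [0.5, -0.3, 1.9]
width: 0.144
gripper_force: 20.0
```

The grip is firm (13 mm opening). Lifting and carrying it over the trough.

>>> carry_out(claw=[0.6,0.6,0.6,0.6,0.6,0.6,0.6,0.6,0.6,0.6,0.6,0.6,0.6,0.6], delta_pos=[[0,0,-1],[0,0,-2],[0,0,-3],[0,0,-3],[-3,0.7,0],[-4,0.9,0],[-4,0.9,0],[-4,0.9,0],[-4,0.9,0],[-4,0.9,0],[-2.9,0.85,0],[0,0,0],[0,0,0],[0,0,0]], angular=[[0,0,0],[0,0,0],[0,0,0],[0,0,0],[0,0,0],[0,0,0],[0,0,0],[0,0,0],[0,0,0],[0,0,0],[0,0,0],[0,0,-0.045],[0,0,-0.044],[0,0,0]])

```text
clock: 28.1
position: [0.5376, -0.141, 0.0932]
ee_rot: [-2.078, -2.356, -0.0]
force: [0.2, 1.2, -0.2]
width: 0.137
gripper_force: 20.0
```

Run:
```python
from h import *
s=arm.observe(); print(s["position"],s["width"],R.from_rotvec(s["ee_rot"]).as_matrix().round(4).tolist())
p=arm.get_image("wrist")
q=arm.get_image("scene")
cv2.imwrite("pics/w9.png",np.hstack([cv2.resize(p["frame"],(400,300)),cv2.resize(q["frame"][90:240,180:380],(400,300))])[:,:,::-1])
```

```text
[ 0.53760608 -0.1409686   0.0932193 ] 0.136880805171815 [[-0.1247, 0.9922, 0.0], [0.9922, 0.1247, 0.0002], [0.0002, 0.0001, -1.0]]
```

View pics/w9.png

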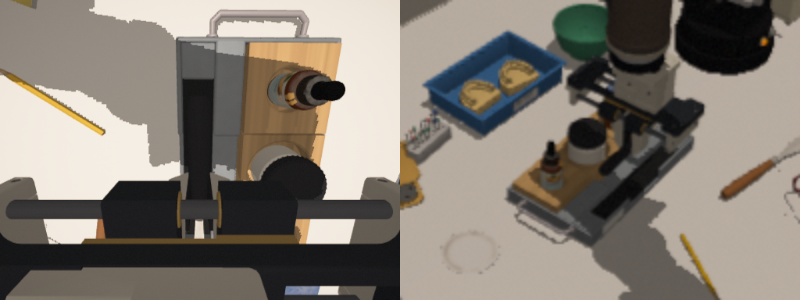

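The spatula is aligned over the trough, with yaw matching the caddy. The dropper and jar are seated. Lowering.

>>> carry_out(claw=[0.6,0.6,0.6,0.6,0.6,0.6,0.6,0.6,0.6], delta_pos=[[0,0,2],[0,0,2],[0,0,1],[0,0,0.8],[0,0,0.6],[0,0,0.5],[0,0,0.4],[0,0,0.2],[0,0,0]], angular=[[0,0,0],[0,0,0],[0,0,0],[0,0,0],[0,0,0],[0,0,0],[0,0,0],[0,0,0],[0,0,0]])

```text
clock: 29.1
position: [0.5378, -0.1407, 0.0177]
ee_rot: [-2.079, -2.356, 0.0]
force: [-0.2, -1.0, -0.5]
width: 0.137
gripper_force: 20.0
```

>>> carry_out(claw=[0.6,0.6,2,3,3,3,3,3,3,3,3,3], delta_pos=[[0,0,0.2],[0,0,0],[0,0,0],[0,0,0],[0,0,0],[0,0,-1],[0,0,-3],[0,0,-4],[0,0,-4],[4,0,-4],[0,0,-4],[0,0,0]], angular=[[0,0,0],[0,0,0],[0,0,0],[0,0,0],[0,0,0],[0,0,0],[0,0,0],[0,0,0],[0,0,0],[0,0,0],[0,0,0],[0,0,0]])

```text
clock: 30.3
position: [0.5363, -0.1046, 0.2175]
ee_rot: [2.071, 2.352, 0.009]
force: [-0.1, -0.8, -0.9]
width: 0.326
gripper_force: 0.0
```

Run:
```python
from h import *
p=arm.get_image("wrist")
c=np.array([.6299,-.1442]); ex=np.array([.9922,.1248]); ey=np.array([-.1248,.9922]); o=c-.032*ex
for l,z in [("wax_jar",.011),("brown_bottle",.011),("dropper_bottle",.011),("wax_spatula",.012)]:
    for r in arm.place_of(l,p)[:1]: h=hit(p,r["centre"],z)[:2]-o; print(l,r["conf"],h@ex,h@ey)
r=arm.trace("wax_spatula",p)
if r:
    ys,xs=np.nonzero(r[0]["region"]); e=np.array([hit(p,[(x+.5)/512,(y+.5)/384],.02)[:2]-o for x,y in zip(xs,ys)]); print("spat",(e@ex).min(),(e@ex).max(),(e@ey).min(),(e@ey).max())
cv2.imwrite("pics/w10.png",cv2.resize(p["frame"],(800,600))[:,:,::-1])
```

```text
wax_jar 0.61 0.030881072634164296 -0.001191858423552546
dropper_bottle 0.85 0.03416491498268817 0.08864485466812087
wax_spatula 0.65 -0.058604037384440824 0.001276503616912449
spat -0.0694119909532706 -0.04927923589026751 -0.07580169461745451 0.08510749516263816
```

View pics/w10.png

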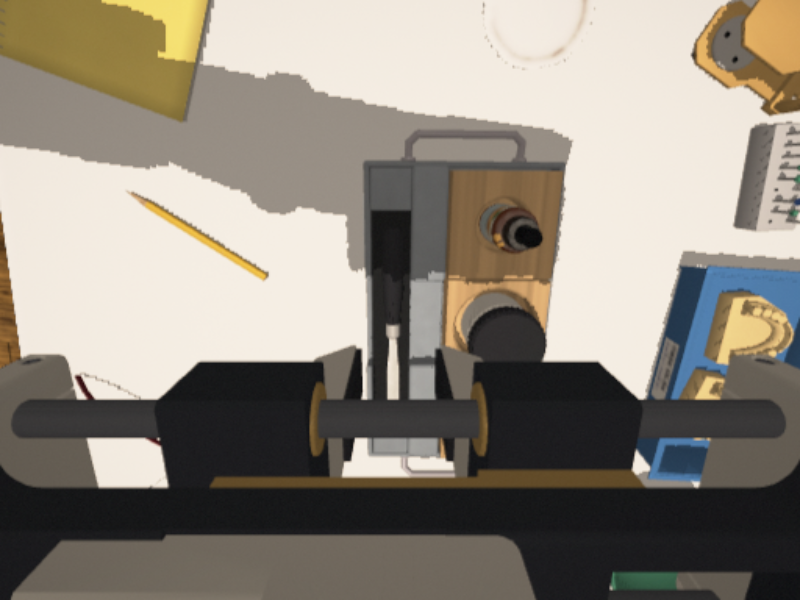

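The spatula lies centred along the trough (x −59, y +1 mm), and the dropper and jar are upright in their wells. A last check on the brown bottle, then I'll hand in.

Run:
```python
from h import *
ok=0
for n in ("scene","side"):
    p=arm.get_image(n)
    for r in arm.place_of("brown_bottle",p)[:1]:
        h=hit(p,r["centre"],.011); print(n,r["conf"],h); ok+=np.hypot(h[0]-.641,h[1]+.2315)<.02
if ok: print(arm.sign_off())
```

```text
scene 0.59 [ 0.65369943 -0.25442043  0.011     ]
side 0.79 [ 0.63643174 -0.23981796  0.011     ]
the job is handed in; nothing more can be done
None
```

The waxing kit is packed and handed in: the jar, brown bottle and dropper bottle are standing in their wells and the wax spatula is centred along the trough. The pumice jar and long plaster spatula were not touched. In the final check one camera put the brown bottle within 1 cm of its well, while the other read about 26 mm off at lower confidence.

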